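# Fill a dish from the milling-media feeder, holding its gate lever open in the third notch

## Task

Five porcelain milling cylinders wait in the chute of the media feeder behind its spring-closed gate: stand the oblong dish on the bench lengthwise under the open end of the chute, where it will catch them, and let go of it. Then press the gate lever down past its first two notches into the third, which opens the gate fully, and keep it pressed there while all five slide into the dish. The gate shuts as soon as the lever is let go, so finish still holding the lever down in the third notch, with the dish standing upright where you put it and the other things on the bench left alone.

Things in the scene. Friction and masses are not known exactly. Their poses are not given: they have to be found in the camera images.
- feeder: Fixed steel bench feeder for milling media: lidded bin on legs (feeder x -65..65, y 135..275 mm, 396 high), out of which an open-topped chute runs down at 30 degrees. Origin on the bench right below the chute's gate; -y is downhill seen from above, -x the lever's side, z up; yaw within 0.2 rad. Base plate x -110..85, y -55..285, 8 thick; beyond y -55 the bench is bare.
- mouth (a point): Middle of the edge of the chute's floor at its open lower end: feeder (0, -85, 96) mm. The chute is 40 wide outside (34 inside) with walls 37 mm high, so its sides end 130 mm above the bench here and rise to 180 at the gate. Leaving here, the cylinders fly up to 70 mm on downhill before landing in a dish below.
- lever (a joint): Gate lever, rad: 0 at rest (gate shut, handle leaning up), grows as the handle is pressed down. A spring always drives it back to 0. Notches, each after a crest of force, at 0.25, 0.50 and 0.75 (third: gate open 33 mm); end stop 0.79. At the second the gate is open 22 mm, too little for the 25 mm high cylinders; they pass from about 0.6 on.
- lever_pad (a point): Middle of the top face of the black rubber pad at the lever's handle end, 46 mm along the lever x 36 wide, moving with it. Rest: feeder (-173, -33, 247) mm, sloping up outward by 0.375 rad; level half way at x -185; third notch: (-182, -33, 167), sloping down outward. Pushed straight down: 3 N to start, up to 10 N at the crests, 7 to 8 N to hold in the third notch.
- lever_pivot (a point): Pivot pin of the lever, along feeder y, at feeder (-75, -33, 195) mm, 110 mm from the pad's middle. The lever turns in the feeder's upright x-z plane. The pin sits in a stand of two plates on the base plate (x -89..-61, y -52..-14, 213 mm high).
- dish: Loose oblong stoneware dish, grey-beige, open on top, straight walls: 170 long (its x) x 68 wide (its y) x 72 high, walls and floor 5 mm thick, about 0.3 to 0.47 kg. Origin at the centre of its underside. It stands on the bench, in front of the robot or further out to its right.
- media1: Porcelain milling cylinder, off-white, 25 mm diameter, 25 mm high, 45 g; origin at its centre, z along its axis. The five stand in single file on the chute floor behind the shut gate; number 1 counts from the gate.
- media2: Porcelain milling cylinder, off-white, 25 mm diameter, 25 mm high, 45 g; origin at its centre, z along its axis. The five stand in single file on the chute floor behind the shut gate; number 2 counts from the gate.
- media3: Porcelain milling cylinder, off-white, 25 mm diameter, 25 mm high, 45 g; origin at its centre, z along its axis. The five stand in single file on the chute floor behind the shut gate; number 3 counts from the gate.
- media4: Porcelain milling cylinder, off-white, 25 mm diameter, 25 mm high, 45 g; origin at its centre, z along its axis. The five stand in single file on the chute floor behind the shut gate; number 4 counts from the gate.
- media5: Porcelain milling cylinder, off-white, 25 mm diameter, 25 mm high, 45 g; origin at its centre, z along its axis. The five stand in single file on the chute floor behind the shut gate; number 5 counts from the gate.
- bowl: Bystander: loose round stoneware bowl of the dish's colour, rim diameter 104, height 55 mm. Origin at the centre of its underside. It stands at the other of the two places where the dish may stand.
- mug: Bystander: loose terracotta-coloured mug, 72 mm diameter, 85 high, near the robot on its right.
- sponge: Bystander: yellowish sponge 100 x 65 x 30 mm, near the robot on its left.
- rib: Bystander: flat wooden potter's rib 105 x 50 x 10 mm, lying flat on the bench by the lever, on the robot's side.

How it is judged:
By the outcome, as a careful person would: the job done as asked, in the order asked, and still so for the second after the job is handed in, while the arm keeps its last pose, push and grip.
It also fails if it takes over 64 s, if anything falls off the work surface, if the arm or the gripper's body presses on something with over 40 N, if the wrist force passes 120 N, or if a joint passes its speed limit or range.

## Robot

A 6-joint arm with a two-finger parallel gripper is mounted at the origin on the work surface. World frame = base frame: x ahead of the robot, y to its left, z up, the work surface at z = 0. Lengths are in m, angles in rad, forces in N, time in s.
With the tool pointing down it reaches from about 0.35 to 0.85 m from the base axis. Payload 8.1 kg.
Tool frame: the origin (TCP) lies midway between the tips of the shut fingers; the grasp point (between the pads) lies 19 mm behind it (robot.tcp_to_grasp is the distance from the TCP to the grasp point, in m); x points along the fingers, y is the direction in which the jaws open and shut, and the axes are right-handed (so a half turn about x gives the same grasp; the last joint's range is limited). The gripper opens to 93 mm and grips with 3 to 60 N. Pads are 15 mm wide; open, the fingers measure 128 mm over their backs; the gripper's body (75 mm by 188 mm) begins 65 mm behind the grasp point.
Start: joints at [-0.085, 0.13, 1.488, -0, 1.523, -0.085], TCP at [0.6, 0, 0.219] pointing down, gripper open.
Joint ranges: [-2.96, 2.96], [-0.89, 2.26], [0.02, 2.5], [-1.34, 4.48], [0, 2.73], [-2.66, 2.66]. Speed limits (rad/s): [2.39, 2.39, 2.79, 3.14, 3.14, 3.14].

## Interface

Orientations are given as a rotation vector (axis times angle).
In Python, from plant import robot gives the robot as it stands.
- The arm moves only by the tool play_rows, never from a script. Its argument "plan" is a list of rows, each an object with "slide": the shift along the world's x, y, z as a fraction of full scale, a list of three; "roll": the turn about the world's z as a fraction of full scale; "fingers": the gripper command: -1 is shut, 1 is fully open, values between are in proportion. A call has 1 to 20 rows; each row shifts and turns the commanded pose from where the row before left it; what a row does not reach is not made up. Full scale, the value 1, is 30 mm for a shift and 8 degrees for a turn. A row lasts 1/8 s, in which the tool goes at most 62.5 mm and 10.7 degrees, less where a joint would pass 70% of its speed; a pose out of reach is approached as far as the arm can. A call with a number of a shift or a turn outside -1 to 1 is refused whole. A call with a gripper value outside its range is refused whole. The fingers move at their own pace and stop on an object; "squeeze" is the grip in N (left out, the last holds). Time passes only in rows, so rows that do not move let the fingers close. It gives the time, the measured TCP pose, the force and the opening at its end, in the units of the state.
- robot.read_state(): the state, without advancing time (a new reading comes with each control period).
- robot.read_camera(name): name is "scene" or "side" or "wrist"; returns the picture (384x512x3 uint8, red, green, blue); there is no depth.
- robot.get_calibration(name): a dict with "fx", "fy", "cx", "cy" (pixels), "R" (3x3) and "t" (3): a world point X has camera coordinates R X + t; the wrist camera has in their place "T_tool_cam" (4x4, takes a point from camera to tool coordinates, whose origin is the TCP and whose axes are the tool frame's). Camera axes: x right, y down, z forward; pixel columns grow to the right and rows downward; lengths in m; the calibration is good to about 2 mm. A picture is of the moment at which its call begins: read the wrist's pose just before it. get_calibration takes no time and is no camera call.
- robot.close_job(): hands the job in, once; it reports no verdict.
Trained networks look in the newest picture that a camera, given by its name, has taken for a name from the list of things; names that differ only in an ending like _2 or _b are one class to them, and where a whole thing is asked for, a point or a joint stands for the part that bears it (a point fixed in the world has none). Each returns a list of dicts, best first, with "p" (0 to 1); they miss things now and then, are a little off and sometimes report something else, mostly with a low value. They report only what shows in the picture. A call takes as long as a camera call.
- robot.boxes_of(camera, target): "extent" ([centre column, centre row, width, height] in pixels, round what is visible of it).
- robot.regions_of(camera, target): "region" (384x512 bool, what is visible of it) and "extent" ([centre column, centre row, width, height] in pixels, round what is visible of it).
- robot.mark_of(camera, target): "point" ([column, row] in pixels: a listed point, or the origin of a listed thing).
The state is a dict: "t": time; "q": joint angles; "dq": joint speeds; "joint_torque": joint torques, N m; "tool_pos": TCP position; "orientation": TCP orientation; "force": force on the tool from outside, world axes, zero at the start; "wrist_torque": the same for the moment, N m; "opening": finger opening in m.
Only numpy, scipy, OpenCV 4.12 (cv2) and the standard library are available. Lean on these libraries where they do the work, as an engineer would, in place of code of your own. Each camera call takes 0.05 s, during which the arm holds its last target.

## Working session

There is one attempt and no reset: what is moved stays moved. The work goes in short steps, Python scripts to look and compute and a tool call to move; the robot and the scene stay as the last step left them, time stands still between calls to the robot, and variables do not carry over. Pictures are saved under pics/ and viewed, and the job is handed in when it is done.

Besides the shell and the picture viewer there is one more tool, called after "Request:" by a JSON object that holds its "fn" and its "kwargs", one argument or row to a line. play_rows: Moves the arm, as the interface text tells. Its arguments: {"type":"object","properties":{"plan":{"type":"array","items":{"type":"object","properties":{"slide":{"type":"array","items":{"type":"number","minimum":-1,"maximum":1}},"roll":{"type":"number","minimum":-1,"maximum":1},"fingers":{"type":"number"}}}},"squeeze":{"type":"number"}},"required":["plan"]}

```bash
ls; mkdir -p pics; python3 - <<'E'
from plant import robot
import cv2,numpy as np
s=robot.read_state();print({k:np.round(v,3) for k,v in s.items()})
for c in("scene","side","wrist"):
    im=robot.read_camera(c);cv2.imwrite(f"pics/{c}0.png",im[:,:,::-1]);print(c,robot.get_calibration(c))
E
```

```text
pics
{'t': np.float64(0.0), 'q': array([-0.085,  0.131,  1.489, -0.   ,  1.523, -0.085]), 'dq': array([ 0.001,  0.   , -0.001, -0.   ,  0.001, -0.002]), 'joint_torque': array([-2.0000e-03, -5.5985e+01, -4.9176e+01,  7.7000e-02,  3.6000e-02,
       -0.0000e+00]), 'tool_pos': array([0.599, 0.   , 0.218]), 'orientation': array([ 1.208,  1.211, -1.21 ]), 'force': array([-0.259,  0.047,  0.207]), 'wrist_torque': array([-0.007,  0.034, -0.011]), 'opening': np.float64(0.093)}
scene {'fx': 424.26551995300645, 'fy': 424.26551995300645, 'cx': 252.50340521757343, 'cy': 192.44404447533634, 'R': array([[ 0.66286986,  0.74859948, -0.01422557],
       [ 0.51715563, -0.47150485, -0.71430612],
       [-0.54143662,  0.46613517, -0.69968878]]), 't': array([-0.33723433, -0.16557931,  1.39257991])}
side {'fx': 362.46098827332855, 'fy': 362.46098827332855, 'cx': 252.1086575772085, 'cy': 185.72422215671648, 'R': array([[ 0.93730794, -0.34847361, -0.00446777],
       [-0.18266338, -0.48032078, -0.85786131],
       [ 0.29679607,  0.80489632, -0.51386186]]), 't': array([-0.47239062,  0.21433855,  0.94655254])}
wrist {'fx': 272.34023072208953, 'fy': 272.34023072208953, 'cx': 254.68905383032345, 'cy': 192.5598743326895, 'T_tool_cam': array([[-1.39794337e-04, -2.82878835e-01,  9.59155642e-01,
        -1.65304648e-01],
       [ 9.99999916e-01, -4.09434730e-04,  2.49948024e-05,
         1.61405254e-04],
       [ 3.85641130e-04,  9.59155564e-01,  2.82878869e-01,
        -7.83622338e-02],
       [ 0.00000000e+00,  0.00000000e+00,  0.00000000e+00,
         1.00000000e+00]])}
```

View pics/scene0.png

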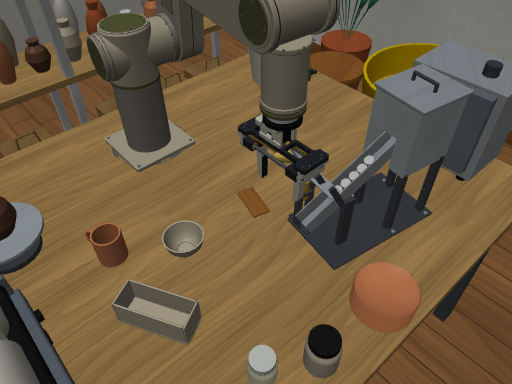

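View pics/side0.png

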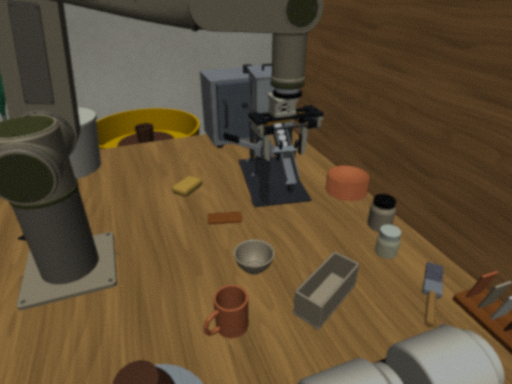

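View pics/wrist0.png

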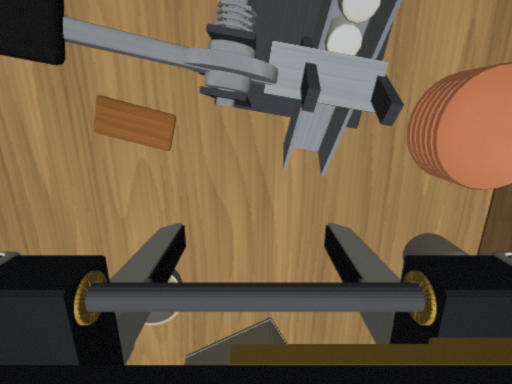

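```bash
cat > h.py <<'E'
from plant import robot
import numpy as np,cv2
from scipy.spatial.transform import Rotation as Ro
from scipy.optimize import least_squares
def cam(name,s=None):
    c=robot.get_calibration(name)
    if name=="wrist":
        s=s or robot.read_state()
        Rt=Ro.from_rotvec(s["orientation"]).as_matrix();T=c["T_tool_cam"]
        Rc=Rt@T[:3,:3];tc=Rt@T[:3,3]+s["tool_pos"]
        c["R"]=Rc.T;c["t"]=-Rc.T@tc
    return c
def proj(c,X):
    X=np.atleast_2d(X);p=X@c["R"].T+c["t"]
    return np.c_[c["fx"]*p[:,0]/p[:,2]+c["cx"],c["fy"]*p[:,1]/p[:,2]+c["cy"]]
def onz(c,uv,z):
    d=c["R"].T@np.array([(uv[0]-c["cx"])/c["fx"],(uv[1]-c["cy"])/c["fy"],1.]);o=-c["R"].T@c["t"]
    return o+d*(z-o[2])/d[2]
E
python3 - <<'E'
from h import *
np.set_printoptions(precision=4,suppress=True)
s=robot.read_state();print(Ro.from_rotvec(s["orientation"]).as_matrix())
for c in("scene","side","wrist"):
    robot.read_camera(c)
    for t in("mouth","lever_pad","lever_pivot","feeder","dish","bowl","mug"):
        r=robot.mark_of(c,t)
        print(c,t,[(np.round(a["point"],1),round(a["p"],2)) for a in r[:2]])
E
```

```text
[[-0.0015  1.     -0.    ]
 [ 0.0001 -0.     -1.    ]
 [-1.     -0.0015 -0.0001]]
scene mouth [(array([304.6, 229.1]), 0.71), (array([337.4, 191.1]), 0.69)]
scene lever_pad [(array([250.4, 200.6]), 0.26)]
scene lever_pivot [(array([308.5, 170.1]), 0.91), (array([347.8, 185.5]), 0.7)]
scene feeder [(array([329.6, 237. ]), 0.96)]
scene dish [(array([157.7, 319.3]), 0.85), (array([288.4, 156.3]), 0.65)]
scene bowl [(array([187. , 251.1]), 0.98), (array([358.5, 168. ]), 0.33)]
scene mug [(array([112., 255.]), 0.97)]
side mouth [(array([290.8, 182. ]), 0.84), (array([230.9, 138. ]), 0.21)]
side lever_pad [(array([230.6, 134.3]), 0.57), (array([223.5, 218. ]), 0.36)]
side lever_pivot [(array([264.3, 149.7]), 0.58), (array([291.3, 183.8]), 0.48)]
side feeder [(array([283.7, 193.8]), 0.64), (array([226.8, 219.3]), 0.25)]
side dish [(array([321.1, 300.6]), 0.88)]
side bowl [(array([254., 267.]), 0.57)]
side mug [(array([233.1, 323.4]), 0.76), (array([278.7, 127.3]), 0.33)]
wrist mouth [(array([301.5, 145.3]), 0.9)]
wrist lever_pad []
wrist lever_pivot []
wrist feeder []
wrist dish [(array([236.7, 349.5]), 0.63)]
wrist bowl [(array([157.8, 269. ]), 0.7)]
wrist mug [(array([226.3,  66.3]), 0.62)]
```

```bash
python3 - <<'E'
from h import *
np.set_printoptions(precision=4,suppress=True)
P=dict(mouth=(0,-85,96),pad=(-173,-33,247),piv=(-75,-33,195),o=(0,0,0))
obs=[("scene","mouth",(304.6,229.1)),("scene","piv",(308.5,170.1)),("scene","o",(329.6,237)),("side","mouth",(290.8,182)),("side","pad",(230.6,134.3)),("side","piv",(264.3,149.7)),("side","o",(283.7,193.8)),("wrist","mouth",(301.5,145.3)),("wrist","piv",(232,83)),]
C={c:cam(c) for c in("scene","side","wrist")}
def F(p,X):
    c,s=np.cos(p[2]),np.sin(p[2]);X=np.atleast_2d(X)/1000.
    return X@np.array([[c,-s,0],[s,c,0],[0,0,1]]).T+[p[0],p[1],0]
def res(p): return np.concatenate([(proj(C[c],F(p,P[n]))[0]-uv) for c,n,uv in obs])
r=least_squares(res,[.65,.2,0],loss="soft_l1",f_scale=2);print(r.x);print(np.c_[res(r.x).reshape(-1,2)])
p=r.x
base=[(-110,-55,8),(85,-55,8),(85,285,8),(-110,285,8)]
mo=[(-20,-85,96),(20,-85,96),(20,-66,130),(-20,-66,130),(-20,0,180),(20,0,180)]
padc=[(-173+a*23*np.cos(.375),-33+b*18,247-a*23*np.sin(.375)) for a,b in((1,1),(1,-1),(-1,-1),(-1,1))]
st=[(-89,-52,213),(-61,-52,213),(-61,-14,213),(-89,-14,213)]
np.save("fp.npy",p)
for c in C:
    im=cv2.imread(f"pics/{c}0.png")
    im=cv2.resize(im,None,fx=3,fy=3)
    for poly,col in((base,(0,255,0)),(mo,(0,0,255)),(padc,(255,0,0)),(st,(255,255,0))):
        uv=(proj(C[c],F(p,poly))*3+1).astype(int);cv2.polylines(im,[uv],True,col,1)
    if c=="scene": im=im[330:830,700:1350]
    elif c=="side": im=im[180:680,540:1100]
    else: im=im[0:600,0:1300];im=cv2.resize(im,(780,360))
    cv2.imwrite(f"pics/ov_{c}.png",im)
# dish/bowl
for c,uv in(("scene",(157.7,319.3)),("side",(321.1,300.6)),("wrist",(236.7,349.5))): print("dish",onz(C[c],uv,0.0))
print("bowl",onz(C["scene"],(187,251.1),0),onz(C["side"],(254,267),0))
print("mug",onz(C["scene"],(112,255),0))
E
```

```text
[ 0.6632  0.1247 -0.1274]
[[ 1.0299 -0.601 ]
 [-2.9064  0.6907]
 [-1.0236  1.5476]
 [ 1.5224  1.6011]
 [ 2.1761  2.9204]
 [ 0.7598  0.3299]
 [-0.7575  1.6303]
 [ 2.7577  4.5601]
 [-1.5799 -8.2407]]
dish [ 0.5628 -0.3271  0.    ]
dish [ 0.5555 -0.3255  0.    ]
dish [ 0.5682 -0.3245  0.    ]
bowl [ 0.4513 -0.1696  0.    ] [ 0.4477 -0.1657  0.    ]
mug [ 0.3348 -0.3166  0.    ]
```

```bash
python3 - <<'E'
from h import *
for c in("scene","side"):
    r=robot.regions_of(c,"dish")[0];print(c,r["p"],r["extent"])
    np.save(f"dm_{c}.npy",r["region"])
    im=cv2.imread(f"pics/{c}0.png"); x,y,w,h=[int(v) for v in r["extent"]]
    im[...,2][r["region"]]=200
    im=im[y-60:y+60,x-70:x+70];cv2.imwrite(f"pics/dm_{c}.png",cv2.resize(im,None,fx=5,fy=5,interpolation=2)[:600])
E
```

```text
scene 0.94 [156.0, 311.7, 92.4, 64.6]
side 0.6 [325.1, 288.3, 67.6, 74.4]
```

View pics/ov_scene.png

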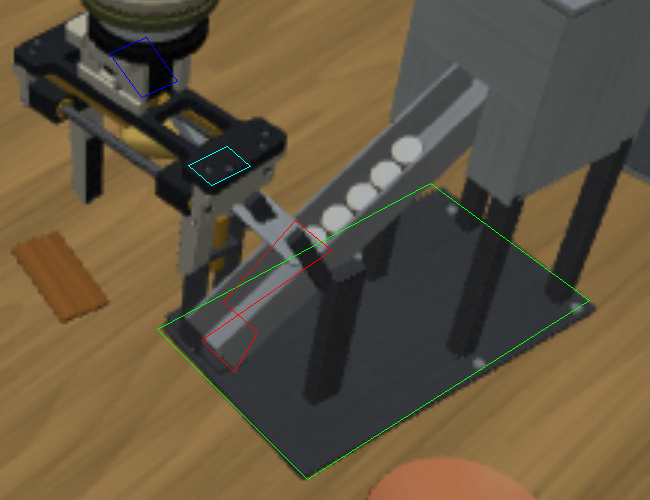

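View pics/ov_side.png

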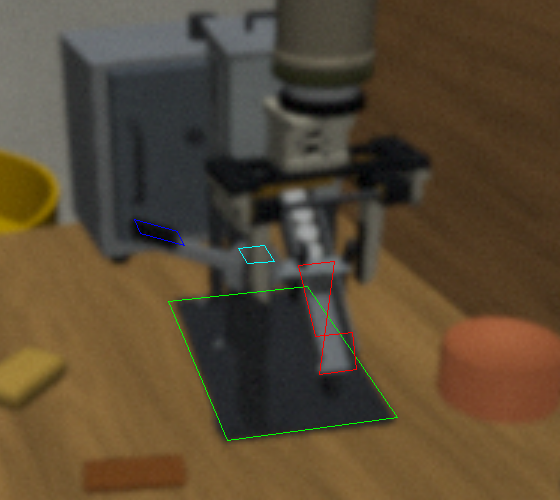

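View pics/ov_wrist.png

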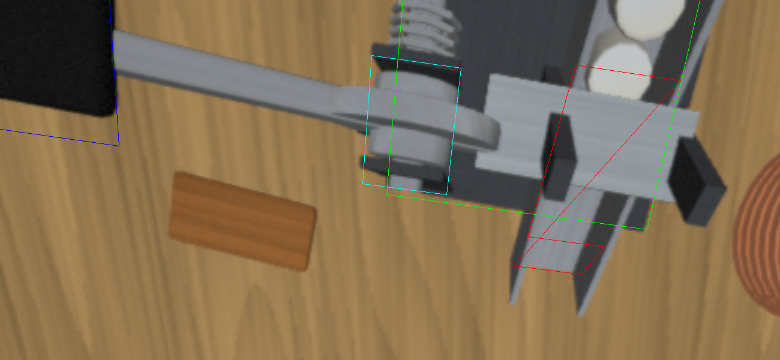

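View pics/dm_scene.png

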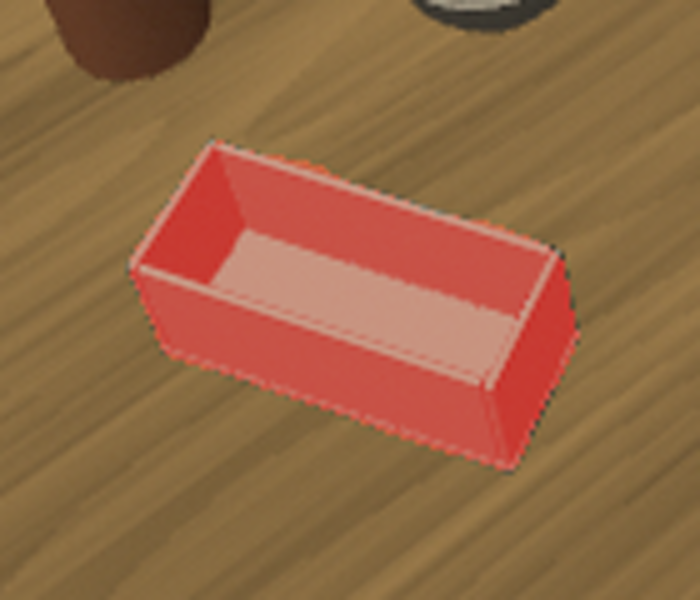

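```bash
python3 - <<'E'
from h import *
np.set_printoptions(precision=4,suppress=True)
C=cam("scene")
pts=[(213,143,.072),(133,265,.072),(487,387,.072),(562,253,.072),(170,353,0),(512,470,0),(578,335,0)]
W=np.array([onz(C,(u/5+86,v/5+251),z) for u,v,z in pts]);print(W)
c=W[:4,:2].mean(0);print(c,np.linalg.norm(W[1]-W[2]),np.linalg.norm(W[0]-W[1]))
d=W[2]-W[1]+W[3]-W[0];print("long dir",np.arctan2(d[1],d[0]))
y=np.arctan2(d[1],d[0])
D=np.array([[sx*.085,sy*.034,z] for z in(.072,0) for sx,sy in((1,1),(1,-1),(-1,-1),(-1,1))])
cc,ss=np.cos(y),np.sin(y)
X=D@np.array([[cc,-ss,0],[ss,cc,0],[0,0,1]]).T+[*c,0]
np.save("dish.npy",[*c,y])
for n in("scene","side"):
    im=cv2.imread(f"pics/{n}0.png");uv=(proj(cam(n),X));
    x0,y0=uv.mean(0).astype(int)-65
    im=cv2.resize(im[y0:y0+130,x0:x0+130],None,fx=4.5,fy=4.5)
    q=((uv-[x0,y0]+.5)*4.5).astype(int)
    cv2.polylines(im,[q[:4]],True,(0,0,255),1);cv2.polylines(im,[q[4:]],True,(0,255,0),1);cv2.imwrite(f"pics/dfit_{n}.png",im)
E
```

```text
[[ 0.4814 -0.3354  0.072 ]
 [ 0.5123 -0.3906  0.072 ]
 [ 0.6562 -0.3123  0.072 ]
 [ 0.6275 -0.2543  0.072 ]
 [ 0.5119 -0.3919  0.    ]
 [ 0.6567 -0.3111  0.    ]
 [ 0.6251 -0.2531  0.    ]]
[ 0.5693 -0.3231] 0.16387125167677777 0.06331532359094875
long dir 0.5024641105650508
```

View pics/dfit_side.png

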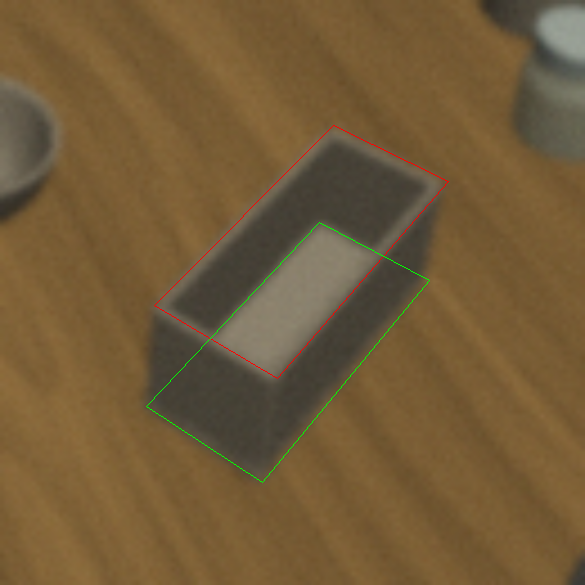

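Request:
{"fn": "play_rows", "kwargs": {
  "plan": [
    {"slide": [-0.135, -0.924, 0], "roll": -0.638, "fingers": 1},
    {"slide": [-0.135, -0.924, 0], "roll": -0.638, "fingers": 1},
    {"slide": [-0.135, -0.924, 0], "roll": -0.638, "fingers": 1},
    {"slide": [-0.135, -0.924, 0], "roll": -0.638, "fingers": 1},
    {"slide": [-0.135, -0.924, 0], "roll": -0.638, "fingers": 1},
    {"slide": [-0.135, -0.924, 0], "roll": -0.638, "fingers": 1},
    {"slide": [-0.135, -0.924, 0], "roll": -0.638, "fingers": 1},
    {"slide": [-0.135, -0.924, 0], "roll": -0.638, "fingers": 1},
    {"slide": [-0.135, -0.924, 0], "roll": -0.638, "fingers": 1},
    {"slide": [-0.135, -0.924, 0], "roll": -0.638, "fingers": 1},
    {"slide": [-0.135, -0.924, 0], "roll": -0.638, "fingers": 1},
    {"slide": [-0.135, -0.924, 0], "roll": -0.638, "fingers": 1},
    {"slide": [0, 0, 0], "roll": 0, "fingers": 1},
    {"slide": [0, 0, 0], "roll": 0, "fingers": 1}
  ]
}}

```text
t: 3.2
tool_pos: [0.5515, -0.3322, 0.2185]
orientation: [1.94, 0.499, -1.94]
force: [0.5, -0.3, -0.1]
opening: 0.0928
```

```bash
python3 - <<'E'
from h import *
np.set_printoptions(precision=4,suppress=True)
s=robot.read_state();print(s["t"],s["tool_pos"],Ro.from_rotvec(s["orientation"]).as_matrix())
d=np.load("dish.npy")
for n in("scene","side","wrist"):
    c=cam(n);im=robot.read_camera(n)[:,:,::-1].copy();cv2.imwrite(f"pics/{n}1.png",im)
    for t in ("mouth","lever_pad","lever_pivot","feeder","dish"):
        print(n,t,[(np.round(a["point"],1),round(a["p"],2)) for a in robot.mark_of(n,t)[:2]])
D=np.array([[sx*.085,sy*.034,z] for z in(.072,0) for sx,sy in((1,1),(1,-1),(-1,-1),(-1,1))])
X=Ro.from_euler("z",d[2]).apply(D)+[d[0],d[1],0]
im=cv2.imread("pics/wrist1.png");uv=proj(cam("wrist",s),X)
im=cv2.resize(im,None,fx=1.5,fy=1.5);q=(uv*1.5).astype(int)
cv2.polylines(im,[q[:4]],True,(0,0,255),1);cv2.polylines(im,[q[4:]],True,(0,255,0),1);cv2.imwrite(f"pics/w1.png",im)
im=cv2.imread("pics/scene1.png");cv2.imwrite("pics/s1c.png",cv2.resize(im[50:300,220:480],None,fx=2.3,fy=2.3,interpolation=2))
im=cv2.imread("pics/side1.png");cv2.imwrite("pics/d1c.png",cv2.resize(im[50:230,170:400],None,fx=3.3,fy=3.3,interpolation=2))
E
```

```text
3.2 [ 0.5515 -0.3322  0.2185] [[-0.0001  0.4819 -0.8762]
 [ 0.0006 -0.8762 -0.4819]
 [-1.     -0.0005 -0.0002]]
scene mouth [(array([304. , 229.2]), 0.56)]
scene lever_pad [(array([281.4, 129.9]), 0.85)]
scene lever_pivot [(array([308.5, 168. ]), 0.9), (array([160.3, 319.9]), 0.66)]
scene feeder [(array([329.9, 236. ]), 0.77)]
scene dish [(array([159.8, 320.2]), 0.87)]
side mouth [(array([291.3, 180.7]), 0.9), (array([281.2, 191.4]), 0.22)]
side lever_pad [(array([229.3, 134.8]), 0.74), (array([282.9, 193.2]), 0.58)]
side lever_pivot [(array([263. , 148.2]), 0.71)]
side feeder [(array([283.1, 195.2]), 0.6)]
side dish [(array([323.1, 298.1]), 0.7), (array([234.3, 324.4]), 0.63)]
wrist mouth []
wrist lever_pad []
wrist lever_pivot []
wrist feeder []
wrist dish [(array([255.5, 157.8]), 0.81)]
```

View pics/w1.png

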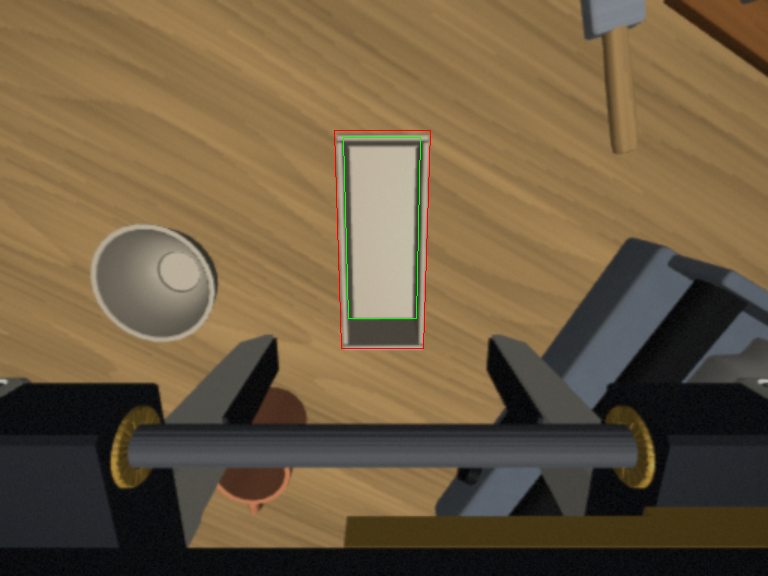

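View pics/s1c.png

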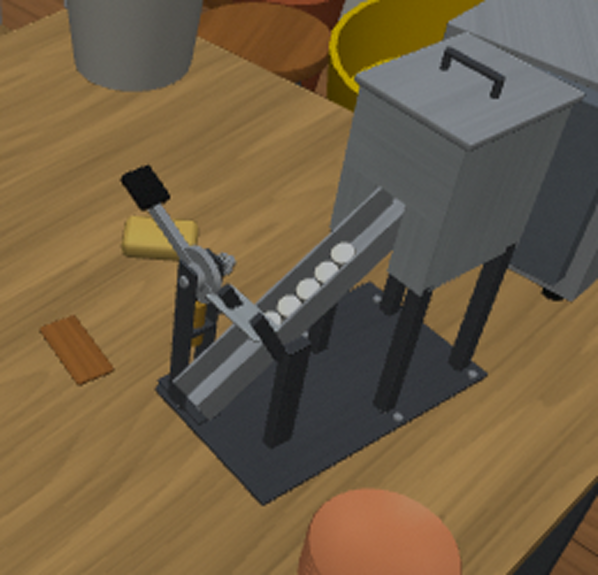

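View pics/d1c.png

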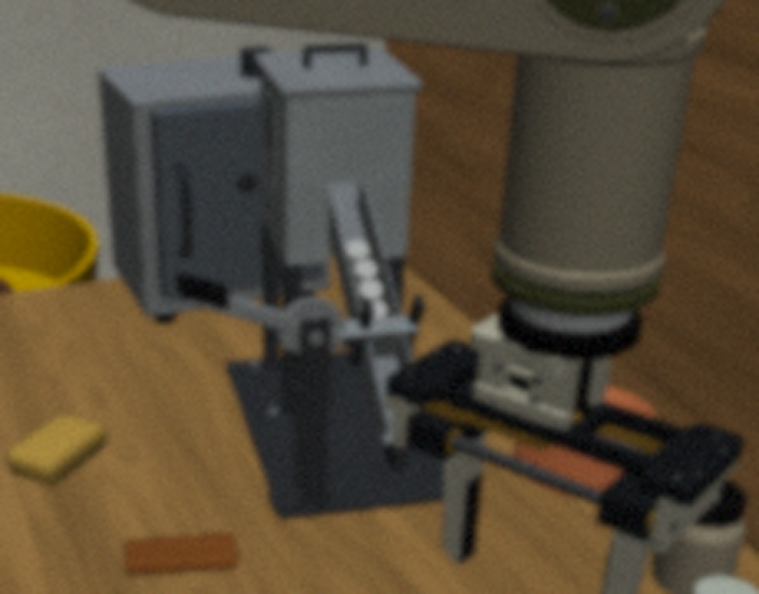

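```bash
cat > fit.py <<'E'
from h import *
np.set_printoptions(precision=4,suppress=True)
def F(p,X):
    c,s=np.cos(p[2]),np.sin(p[2]);X=np.atleast_2d(X)/1000.
    return X@np.array([[c,-s,0],[s,c,0],[0,0,1]]).T+[p[0],p[1],0]
E
python3 - <<'E'
from fit import *
P=dict(mouth=(0,-85,96),pad=(-173,-33,247),piv=(-75,-33,195),o=(0,0,0),fr=(85,-55,8),br=(85,285,8),fl=(-110,-55,8),bl=(-110,285,8))
sc=lambda u,v:(u/2.3+220-.3,v/2.3+50-.3)
sd=lambda u,v:(u/3.3+170-.3,v/3.3+50-.3)
obs=[("scene","fr",sc(264,498)),("scene","br",sc(487,373)),("scene","fl",sc(158,385)),("scene","pad",(281.4,129.9)),
("scene","mouth",(304.3,229.1)),("scene","piv",(308.5,168.5)),("scene","o",(329.8,236.5)),
("side","fl",sd(281,511)),("side","bl",sd(230,367)),("side","mouth",(291,181.4)),("side","pad",(229.8,134.5)),("side","piv",(263.5,149)),("side","o",(283.4,194.5)),
("wrist","mouth",(301.5,145.3)),("wrist","piv",(232,83))]
s0=dict(orientation=np.array([1.208,1.211,-1.21]),tool_pos=np.array([.599,0,.218]))
C={"scene":cam("scene"),"side":cam("side"),"wrist":cam("wrist",s0)}
def res(p): return np.concatenate([(proj(C[c],F(p,P[n]))[0]-uv) for c,n,uv in obs])
r=least_squares(res,[.65,.13,-.1],loss="soft_l1",f_scale=1.5);p=r.x;print(p)
for o,e in zip(obs,res(p).reshape(-1,2)):print(o[:2],e)
np.save("fp.npy",p)
for n,q in dict(mouth=(0,-85,96),grasp=(0,-167,50),dish=(0,-147,0),pad=(-173,-33,247),pad3=(-182,-33,167),padmid=(-185,-33,207)).items():print(n,F(p,q)[0])
E
```

```text
[ 0.6632  0.1266 -0.1589]
('scene', 'fr') [0.0652 2.6847]
('scene', 'br') [0.5762 0.0297]
('scene', 'fl') [-1.5742  1.0849]
('scene', 'pad') [1.7154 0.8249]
('scene', 'mouth') [ 1.183  -1.7404]
('scene', 'piv') [-1.8184  1.2998]
('scene', 'o') [-0.727  1.658]
('side', 'fl') [-0.2793  1.0983]
('side', 'bl') [-1.8015 -1.5522]
('side', 'mouth') [0.2257 2.0023]
('side', 'pad') [2.1167 1.7841]
('side', 'piv') [0.8046 0.4849]
('side', 'o') [-0.6905  0.6496]
('wrist', 'mouth') [1.3657 2.8555]
('wrist', 'piv') [ -1.6527 -15.2573]
mouth [0.6498 0.0427 0.096 ]
grasp [ 0.6368 -0.0383  0.05  ]
dish [ 0.64   -0.0185  0.    ]
pad [0.4872 0.1214 0.247 ]
pad3 [0.4783 0.1228 0.167 ]
padmid [0.4753 0.1233 0.207 ]
```

Request:
{"fn": "play_rows", "kwargs": {
  "plan": [
    {"slide": [0, 0, -1], "fingers": 1},
    {"slide": [0, 0, -1], "fingers": 1},
    {"slide": [0, 0, -1], "fingers": 1},
    {"slide": [0, 0, -1], "fingers": 1},
    {"slide": [0, 0, -1], "fingers": 1},
    {"slide": [0, 0, -0.8], "fingers": 1},
    {"slide": [0, 0, -0.45], "fingers": 1},
    {"slide": [0, 0, 0], "fingers": 1},
    {"slide": [0, 0, 0], "fingers": -1},
    {"slide": [0, 0, 0], "fingers": -1},
    {"slide": [0, 0, 0], "fingers": -1},
    {"slide": [0, 0, 0], "fingers": -1},
    {"slide": [0, 0, 0], "fingers": -1},
    {"slide": [0, 0, 0], "fingers": -1}
  ],
  "squeeze": 45
}}

```text
$.plan[0]: bad value
```

Request:
{"fn": "play_rows", "kwargs": {
  "plan": [
    {"slide": [0, 0, -1], "roll": 0, "fingers": 1},
    {"slide": [0, 0, -1], "roll": 0, "fingers": 1},
    {"slide": [0, 0, -1], "roll": 0, "fingers": 1},
    {"slide": [0, 0, -1], "roll": 0, "fingers": 1},
    {"slide": [0, 0, -1], "roll": 0, "fingers": 1},
    {"slide": [0, 0, -0.8], "roll": 0, "fingers": 1},
    {"slide": [0, 0, -0.45], "roll": 0, "fingers": 1},
    {"slide": [0, 0, 0], "roll": 0, "fingers": 1},
    {"slide": [0, 0, 0], "roll": 0, "fingers": -1},
    {"slide": [0, 0, 0], "roll": 0, "fingers": -1},
    {"slide": [0, 0, 0], "roll": 0, "fingers": -1},
    {"slide": [0, 0, 0], "roll": 0, "fingers": -1},
    {"slide": [0, 0, 0], "roll": 0, "fingers": -1},
    {"slide": [0, 0, 0], "roll": 0, "fingers": -1}
  ],
  "squeeze": 45
}}

```text
t: 5.85
tool_pos: [0.5519, -0.3329, 0.0322]
orientation: [1.941, 0.496, -1.939]
force: [-0.9, -0.3, 6.3]
opening: 0.068
```

Request:
{"fn": "play_rows", "kwargs": {
  "plan": [
    {"slide": [0, 0, 0.6], "roll": 0, "fingers": -1},
    {"slide": [0, 0, 1], "roll": 0, "fingers": -1},
    {"slide": [0, 0, 0.4], "roll": 0, "fingers": -1},
    {"slide": [0.279, 0.763, 0], "roll": 0.819, "fingers": -1},
    {"slide": [0.279, 0.763, 0], "roll": 0.819, "fingers": -1},
    {"slide": [0.279, 0.763, 0], "roll": 0.819, "fingers": -1},
    {"slide": [0.279, 0.763, 0], "roll": 0.819, "fingers": -1},
    {"slide": [0.279, 0.763, 0], "roll": 0.819, "fingers": -1},
    {"slide": [0.279, 0.763, 0], "roll": 0.819, "fingers": -1},
    {"slide": [0.279, 0.763, 0], "roll": 0.819, "fingers": -1},
    {"slide": [0.279, 0.763, 0], "roll": 0.819, "fingers": -1},
    {"slide": [0, 0, 0], "roll": 0, "fingers": -1},
    {"slide": [0, 0, 0], "roll": 0, "fingers": -1}
  ]
}}

```text
t: 7.48
tool_pos: [0.618, -0.1498, 0.0909]
orientation: [1.322, 1.132, -1.323]
force: [-0.7, -0.6, -2.7]
opening: 0.0677
```

```bash
cat > ov.py <<'E'
from fit import *
import sys
def ov(tag,p,dish=None,names=("scene","side","wrist")):
    s=robot.read_state();print(s["t"],s["tool_pos"],s["force"],s["opening"])
    base=[(-110,-55,8),(85,-55,8),(85,285,8),(-110,285,8)]
    mo=[(-20,-103.5,128),(-20,-85,96),(20,-85,96),(20,-103.5,128)]
    padc=[(-173+a*23*np.cos(.375),-33+b*18,247-a*23*np.sin(.375)) for a,b in((1,1),(1,-1),(-1,-1),(-1,1))]
    st=[(-89,-52,213),(-61,-52,213),(-61,-14,213),(-89,-14,213)]
    for n in names:
        c=cam(n,s) if n=="wrist" else cam(n)
        im=robot.read_camera(n)[:,:,::-1].copy();cv2.imwrite(f"pics/{n}{tag}.png",im)
        k=1.5 if n=="wrist" else 2.6
        o=np.array([0,0]) if n=="wrist" else np.array([200,80]) if n=="scene" else np.array([150,60])
        if n!="wrist": im=im[o[1]:o[1]+225,o[0]:o[0]+300]
        im=cv2.resize(im,None,fx=k,fy=k,interpolation=2)
        L=[(base,(0,255,0)),(mo,(0,0,255)),(padc,(255,0,0)),(st,(255,255,0))]
        if dish is not None:
            for z in(72,0): L.append(([(dish[0]+a*34,dish[1]+b*85,z) for a,b in((1,1),(1,-1),(-1,-1),(-1,1))],(255,0,255)))
        for poly,col in L:
            cv2.polylines(im,[((proj(c,F(p,poly))-o+.5)*k).astype(int)],True,col,1)
        cv2.imwrite(f"pics/ov{tag}_{n}.png",im)
E
python3 - <<'E'
from ov import *
p=np.load("fp.npy");ov("2",p)
E
```

```text
7.475 [ 0.618  -0.1498  0.0909] [-0.7124 -0.5936 -2.7311] 0.06769755137889549
```

View pics/ov2_wrist.png

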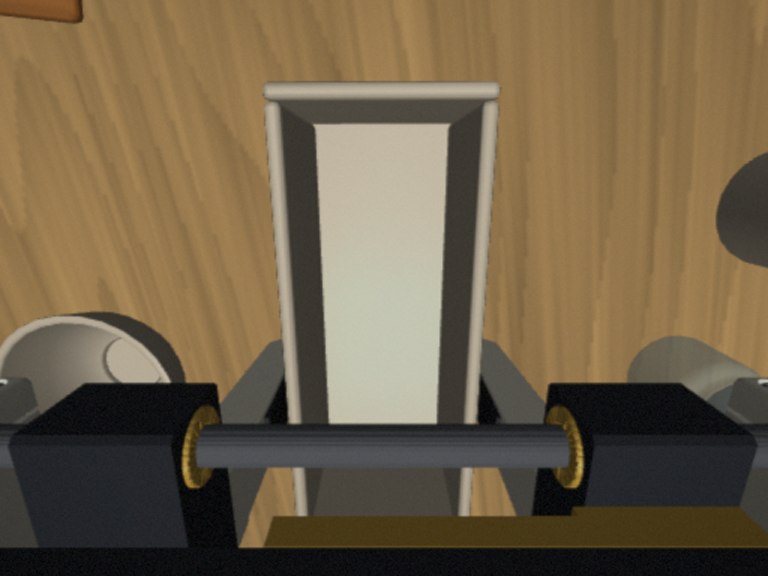

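View pics/ov2_scene.png

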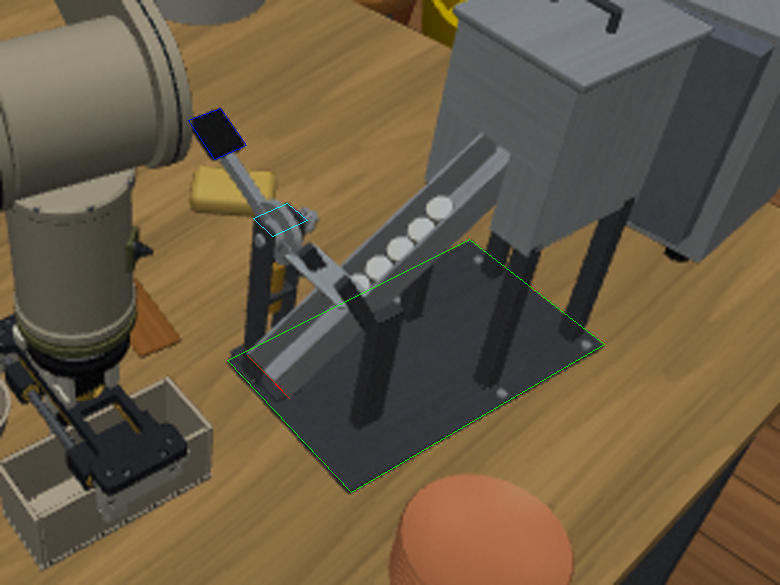

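View pics/ov2_side.png

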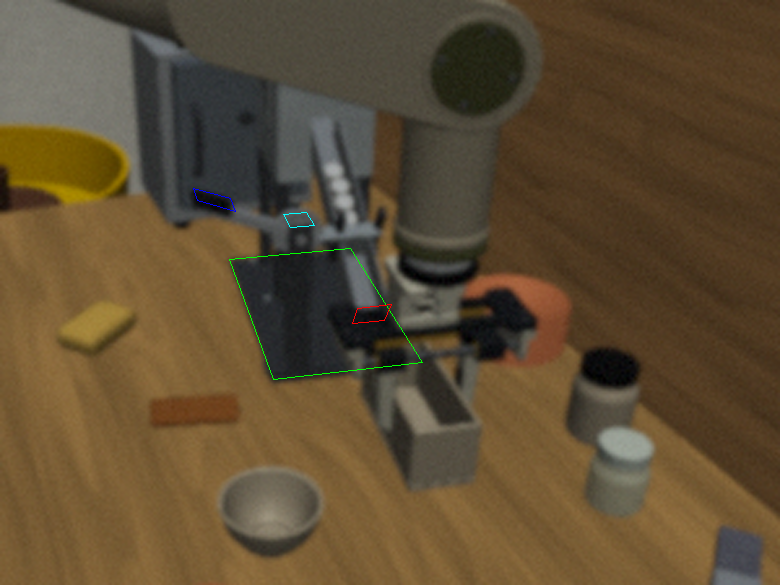

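Request:
{"fn": "play_rows", "kwargs": {
  "plan": [
    {"slide": [0, 0, -0.8], "roll": 0, "fingers": -1},
    {"slide": [0, 0, -0.75], "roll": 0, "fingers": -1},
    {"slide": [0, 0, 0], "roll": 0, "fingers": -1},
    {"slide": [0.105, 0.62, 0], "roll": 0, "fingers": -1},
    {"slide": [0.105, 0.62, 0], "roll": 0, "fingers": -1},
    {"slide": [0.105, 0.62, 0], "roll": 0, "fingers": -1},
    {"slide": [0.105, 0.62, 0], "roll": 0, "fingers": -1},
    {"slide": [0.105, 0.62, 0], "roll": 0, "fingers": -1},
    {"slide": [0.105, 0.62, 0], "roll": 0, "fingers": -1},
    {"slide": [0, 0, 0], "roll": 0, "fingers": -1},
    {"slide": [0, 0, 0], "roll": 0, "fingers": -1}
  ]
}}

```text
t: 9.0
tool_pos: [0.6372, -0.0381, 0.0445]
orientation: [1.321, 1.132, -1.322]
force: [0.1, -0.4, -3.7]
opening: 0.0678
```

```bash
python3 - <<'E'
from ov import *
p=np.load("fp.npy");ov("3",p,(0,-147))
s=robot.read_state();print(Ro.from_rotvec(s["orientation"]).as_matrix())
E
```

```text
9.0 [ 0.6372 -0.0381  0.0445] [ 0.0606 -0.3552 -3.7417] 0.06780793231333639
[[-0.0001  0.988  -0.1544]
 [-0.0002 -0.1544 -0.988 ]
 [-1.     -0.0001  0.0002]]
```

View pics/ov3_wrist.png

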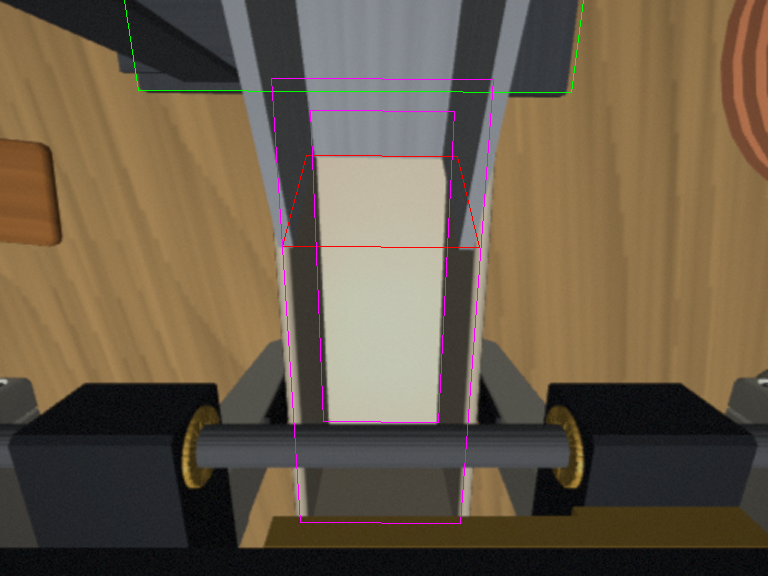

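View pics/ov3_scene.png

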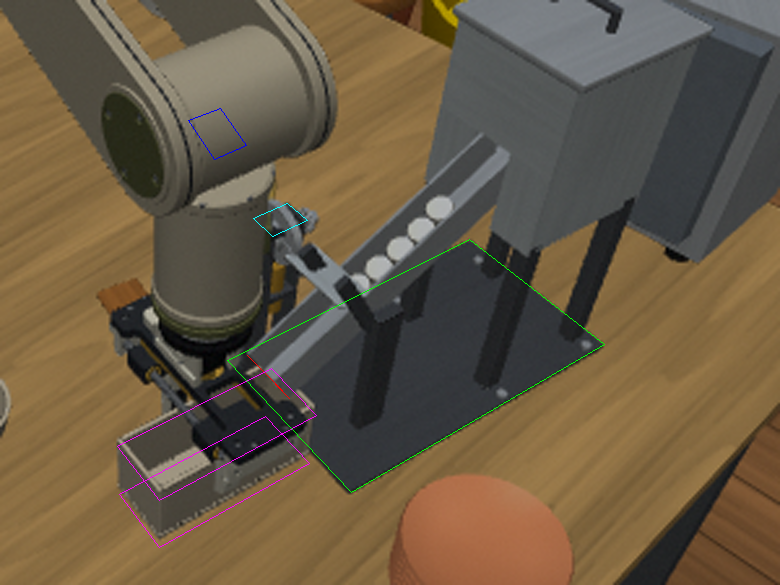

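View pics/ov3_side.png

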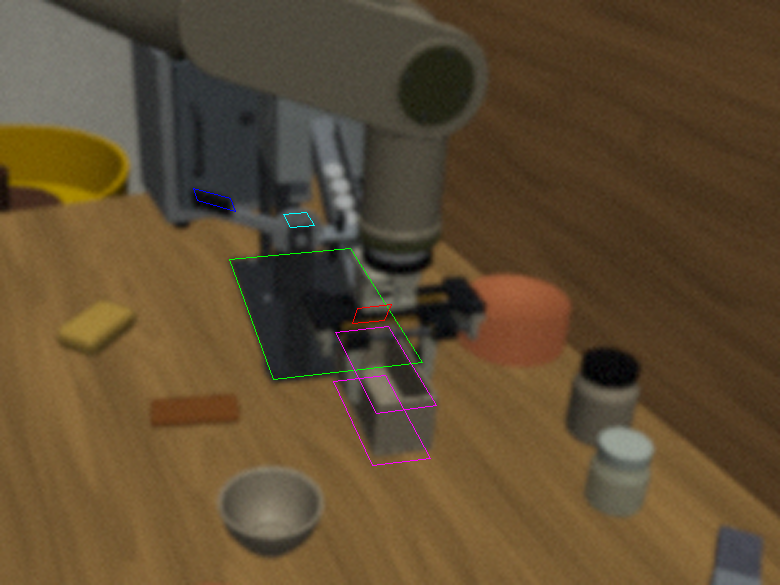

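Request:
{"fn": "play_rows", "kwargs": {
  "plan": [
    {"slide": [0, 0, -0.2], "roll": 0, "fingers": -1},
    {"slide": [0, 0, -0.2], "roll": 0, "fingers": -1},
    {"slide": [0, 0, 0], "roll": 0, "fingers": -1},
    {"slide": [0, 0, 0], "roll": 0, "fingers": -1}
  ]
}}

```text
t: 9.65
tool_pos: [0.637, -0.0379, 0.0322]
orientation: [1.322, 1.133, -1.322]
force: [-0.9, 0.5, -3.0]
opening: 0.0677
```

Request:
{"fn": "play_rows", "kwargs": {
  "plan": [
    {"slide": [0, 0, -0.04], "roll": 0, "fingers": -1},
    {"slide": [0, 0, 0], "roll": 0, "fingers": -1}
  ]
}}

```text
t: 9.9
tool_pos: [0.6372, -0.0379, 0.032]
orientation: [1.322, 1.132, -1.322]
force: [-5.6, 0.8, 4.4]
opening: 0.0674
```

Request:
{"fn": "play_rows", "kwargs": {
  "plan": [
    {"slide": [0, 0, 0], "roll": 0, "fingers": 1},
    {"slide": [0, 0, 0], "roll": 0, "fingers": 1},
    {"slide": [0, 0, 0], "roll": 0, "fingers": 1},
    {"slide": [0, 0, 0], "roll": 0, "fingers": 1},
    {"slide": [0, 0, 0.3], "roll": 0, "fingers": 1},
    {"slide": [0, 0, 0.7], "roll": 0, "fingers": 1},
    {"slide": [0, -0.5, 1], "roll": 0, "fingers": 1},
    {"slide": [0, -0.5, 1], "roll": 0, "fingers": 1},
    {"slide": [0, -0.5, 1], "roll": 0, "fingers": 1},
    {"slide": [0, -0.5, 1], "roll": 0, "fingers": 1},
    {"slide": [0, 0, 1], "roll": 0, "fingers": 1},
    {"slide": [0, 0, 1], "roll": 0, "fingers": 1},
    {"slide": [0, 0, 1], "roll": 0, "fingers": 1},
    {"slide": [0, 0, 1], "roll": 0, "fingers": 1},
    {"slide": [0, 0, 0], "roll": 0, "fingers": 1}
  ]
}}

```text
t: 11.78
tool_pos: [0.6387, -0.0982, 0.3071]
orientation: [1.325, 1.126, -1.316]
force: [-0.3, 0.3, -0.7]
opening: 0.093
```

```bash
python3 - <<'E'
from ov import *
p=np.load("fp.npy");ov("4",p,(0,-147))
s=robot.read_state();print(s["q"])
E
```

```text
11.775 [ 0.6387 -0.0982  0.3071] [-0.2772  0.281  -0.7464] 0.09298877687831761
[-0.2319  0.2344  1.223  -0.      1.6847 -0.0778]
```

View pics/ov4_wrist.png

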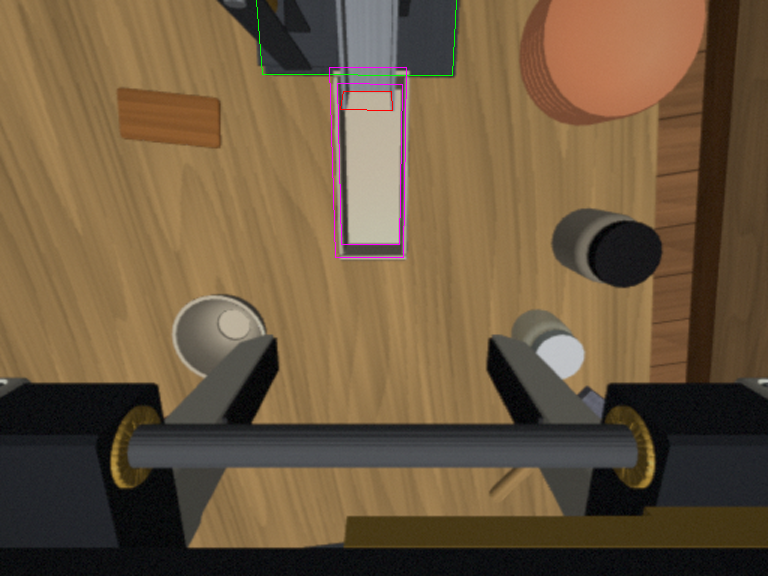

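View pics/ov4_scene.png

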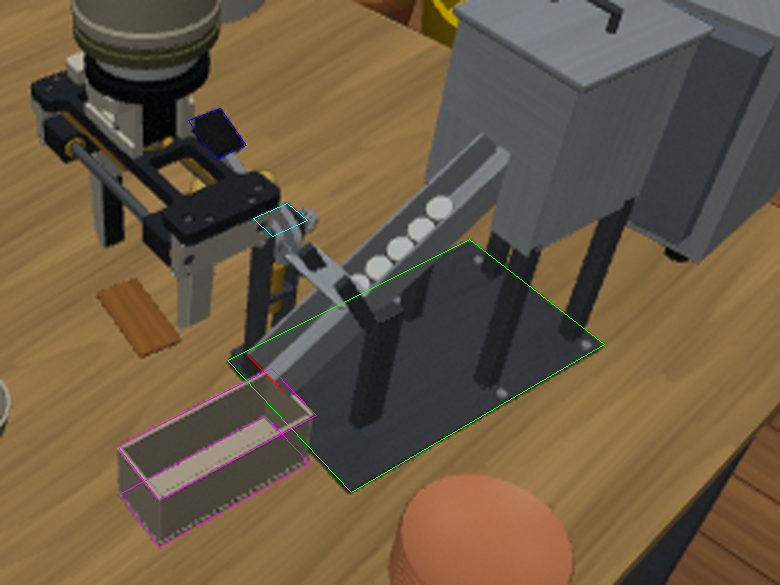

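View pics/ov4_side.png

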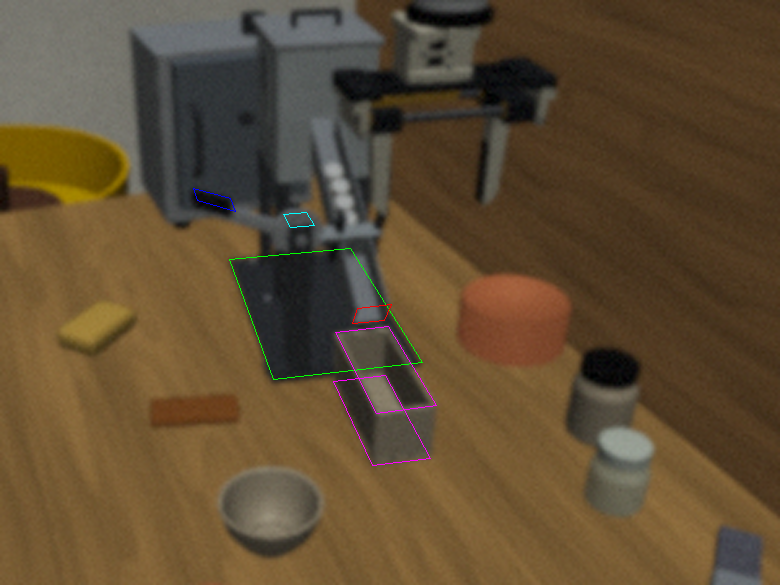

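Request:
{"fn": "play_rows", "kwargs": {
  "plan": [
    {"slide": [-0.435, 0.612, 0], "roll": 0.935, "fingers": -1},
    {"slide": [-0.435, 0.612, 0], "roll": 0.935, "fingers": -1},
    {"slide": [-0.435, 0.612, 0], "roll": 0.935, "fingers": -1},
    {"slide": [-0.435, 0.612, 0], "roll": 0.935, "fingers": -1},
    {"slide": [-0.435, 0.612, 0], "roll": 0.935, "fingers": -1},
    {"slide": [-0.435, 0.612, 0], "roll": 0.935, "fingers": -1},
    {"slide": [-0.435, 0.612, 0], "roll": 0.935, "fingers": -1},
    {"slide": [-0.435, 0.612, 0], "roll": 0.935, "fingers": -1},
    {"slide": [-0.435, 0.612, 0], "roll": 0.935, "fingers": -1},
    {"slide": [-0.435, 0.612, 0], "roll": 0.935, "fingers": -1},
    {"slide": [-0.435, 0.612, 0], "roll": 0.935, "fingers": -1},
    {"slide": [-0.435, 0.612, 0], "roll": 0.935, "fingers": -1},
    {"slide": [0, 0, 0], "roll": 0, "fingers": -1},
    {"slide": [0, 0, 0], "roll": 0, "fingers": -1},
    {"slide": [0, 0, 0], "roll": 0, "fingers": -1}
  ]
}}

```text
t: 13.8
tool_pos: [0.4809, 0.1218, 0.301]
orientation: [0.126, 1.568, -0.126]
force: [-0.4, -0.0, 0.9]
opening: 0.0005
```

```bash
python3 - <<'E'
from ov import *
p=np.load("fp.npy");ov("5",p,(0,-147))
s=robot.read_state();print(s["q"],Ro.from_rotvec(s["orientation"]).as_matrix())
E
```

```text
13.8 [0.4809 0.1218 0.301 ] [-0.4262 -0.0068  0.9126] 0.0004877546892821826
[ 0.145  -0.1722  1.6376 -0.0001  1.6765 -1.2661] [[-0.0003  0.159   0.9873]
 [-0.0001  0.9873 -0.159 ]
 [-1.     -0.0002 -0.0003]]
```

View pics/ov5_wrist.png

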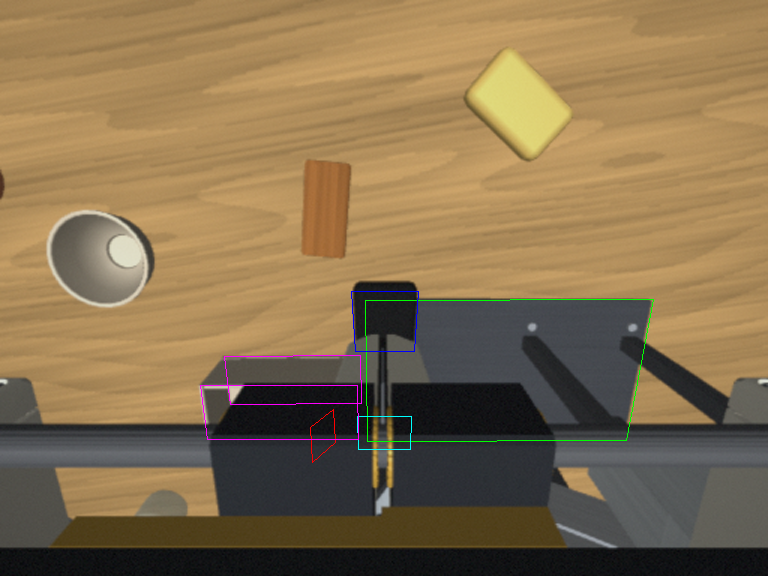

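View pics/ov5_scene.png

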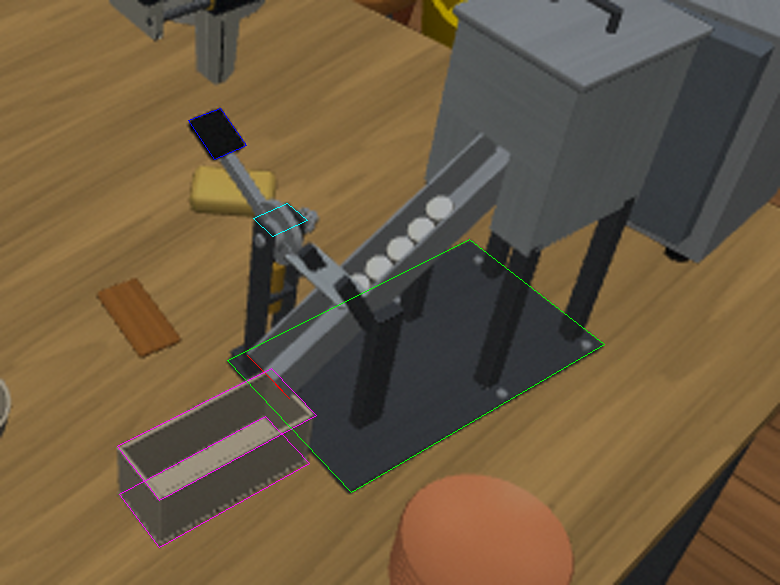

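View pics/ov5_side.png

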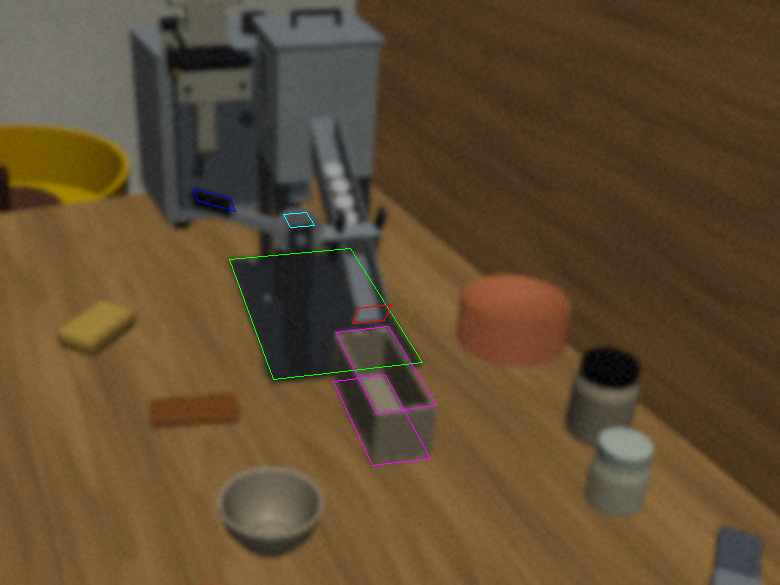

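Request:
{"fn": "play_rows", "kwargs": {
  "plan": [
    {"slide": [0, 0, -0.6], "roll": 0, "fingers": -1},
    {"slide": [0, 0, -0.5], "roll": 0, "fingers": -1},
    {"slide": [0, 0, -0.3], "roll": 0, "fingers": -1},
    {"slide": [0, 0, -0.2], "roll": 0, "fingers": -1},
    {"slide": [0, 0, -0.2], "roll": 0, "fingers": -1},
    {"slide": [0, 0, 0], "roll": 0, "fingers": -1}
  ],
  "squeeze": 20
}}

```text
t: 14.7
tool_pos: [0.481, 0.1225, 0.2479]
orientation: [0.124, 1.566, -0.124]
force: [-0.6, -0.3, 4.9]
opening: 0.0004
```

Request:
{"fn": "play_rows", "kwargs": {
  "plan": [
    {"slide": [-0.02, 0, -0.27], "roll": 0, "fingers": -1},
    {"slide": [-0.02, 0, -0.27], "roll": 0, "fingers": -1},
    {"slide": [-0.02, 0, -0.27], "roll": 0, "fingers": -1},
    {"slide": [-0.02, 0, -0.27], "roll": 0, "fingers": -1},
    {"slide": [-0.02, 0, -0.27], "roll": 0, "fingers": -1},
    {"slide": [-0.02, 0, -0.27], "roll": 0, "fingers": -1},
    {"slide": [0, 0, -0.27], "roll": 0, "fingers": -1},
    {"slide": [0, 0, -0.27], "roll": 0, "fingers": -1},
    {"slide": [0, 0, -0.2], "roll": 0, "fingers": -1}
  ]
}}

```text
t: 15.82
tool_pos: [0.478, 0.1225, 0.1768]
orientation: [0.125, 1.565, -0.124]
force: [1.9, -0.2, 5.1]
opening: 0.0007
```

Request:
{"fn": "play_rows", "kwargs": {
  "plan": [
    {"slide": [0, 0, -0.1], "roll": 0, "fingers": -1},
    {"slide": [0, 0, -0.1], "roll": 0, "fingers": -1},
    {"slide": [0, 0, 0], "roll": 0, "fingers": -1}
  ]
}}

```text
t: 16.2
tool_pos: [0.4786, 0.1223, 0.1716]
orientation: [0.125, 1.563, -0.124]
force: [2.5, 0.9, 7.7]
opening: 0.0004
```

```bash
python3 - <<'E'
from ov import *
p=np.load("fp.npy");ov("6",p,(0,-147),("scene","side"))
E
```

```text
16.2 [0.4786 0.1223 0.1716] [2.4619 0.9206 7.6842] 0.00044207409954462025
```

View pics/ov6_scene.png

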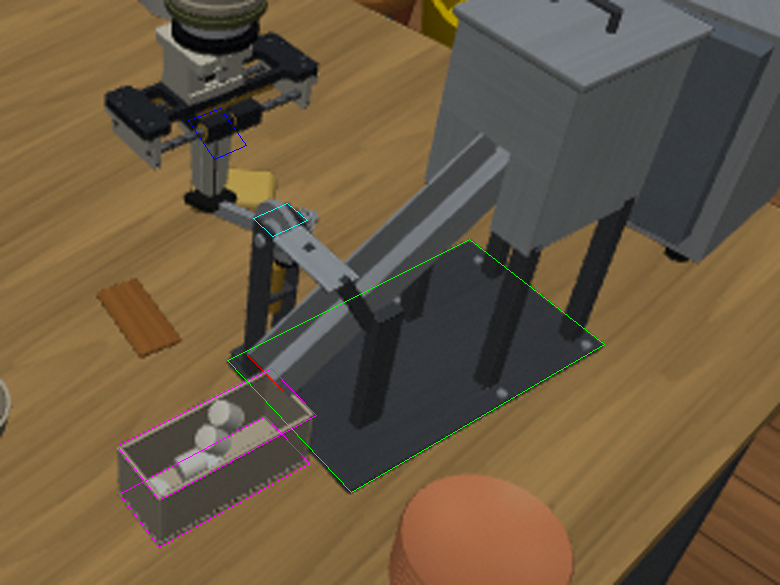

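View pics/ov6_side.png

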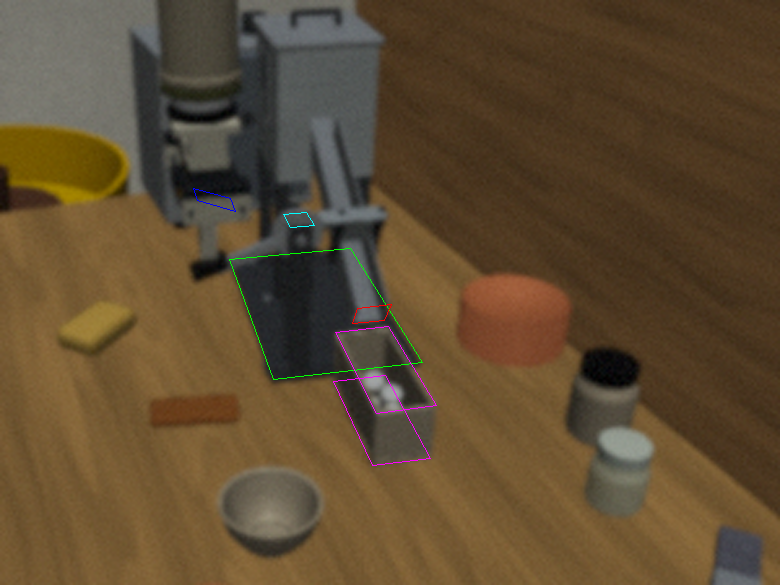

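Request:
{"fn": "play_rows", "kwargs": {
  "plan": [
    {"slide": [0, 0, -0.06], "roll": 0, "fingers": -1},
    {"slide": [0, 0, 0], "roll": 0, "fingers": -1},
    {"slide": [0, 0, 0], "roll": 0, "fingers": -1}
  ]
}}

```text
t: 16.68
tool_pos: [0.4788, 0.1223, 0.1702]
orientation: [0.125, 1.563, -0.124]
force: [1.4, -0.1, 8.5]
opening: 0.0005
```

```bash
python3 - <<'E'
from ov import *
p=np.load("fp.npy")
for i in range(5):
    im=robot.read_camera("side" if i%2 else "scene");s=robot.read_state();print(s["t"],s["tool_pos"],s["force"])
    cv2.imwrite(f"pics/z{i}.png",im[:,:,::-1])
c=cam("scene")
im=cv2.imread("pics/z4.png");o=np.array([225,100]);k=6
cr=cv2.resize(im[100:200,225:355],None,fx=k,fy=k,interpolation=2)
for th,col in((.5,(255,255,0)),(.75,(0,255,0)),(.79,(0,0,255))):
    a=.375-th
    # pad-mid relative to pivot rotates
    v=np.array([-98,52]);ca,sa=np.cos(th),np.sin(th)
    m=np.array([-75,195])+[v[0]*ca-v[1]*sa*-1*-1 if 0 else v[0]*ca - v[1]*sa*1, v[0]*sa+v[1]*ca]
    d=np.array([np.cos(a),-np.sin(a)])
    poly=[(m[0]+A*23*d[0],-33+B*18,m[1]+A*23*d[1]) for A,B in((1,1),(1,-1),(-1,-1),(-1,1))]
    print(th,m);cv2.polylines(cr,[((proj(c,F(p,poly))-o+.5)*k).astype(int)],True,col,1)
cv2.imwrite("pics/lev.png",cr)
d=cv2.resize(im[210:300,235:335],None,fx=6,fy=6,interpolation=2);cv2.imwrite("pics/dz.png",d)
E
```

```text
16.725 [0.4788 0.1223 0.1702] [2.1235 0.7135 7.2328]
16.775 [0.4788 0.1223 0.1702] [ 1.7277 -0.3064  9.0651]
16.825 [0.4789 0.1223 0.1703] [2.353  0.7217 8.3668]
16.875 [0.4788 0.1223 0.1702] [2.1027 0.2544 8.3679]
16.925 [0.4788 0.1223 0.1702] [2.4399 0.4237 8.6684]
0.5 [-185.9332  193.6506]
0.75 [-182.1507  166.2472]
0.79 [-180.9152  161.9853]
```

View pics/lev.png

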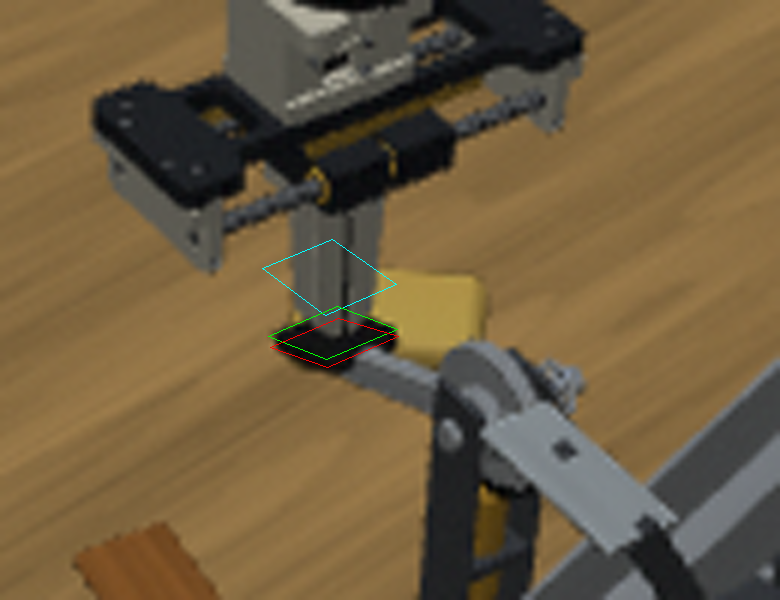

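View pics/dz.png

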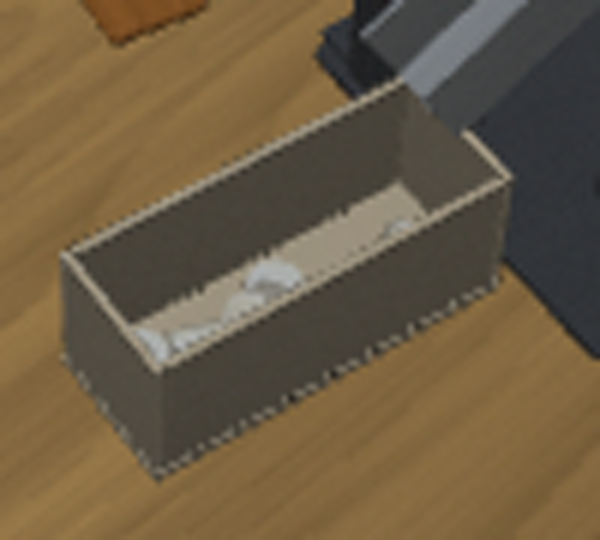

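Request:
{"fn": "play_rows", "kwargs": {
  "plan": [
    {"slide": [0, 0, 0], "roll": 0, "fingers": -1},
    {"slide": [0, 0, 0], "roll": 0, "fingers": -1},
    {"slide": [0, 0, 0], "roll": 0, "fingers": -1},
    {"slide": [0, 0, 0], "roll": 0, "fingers": -1},
    {"slide": [0, 0, 0], "roll": 0, "fingers": -1},
    {"slide": [0, 0, 0], "roll": 0, "fingers": -1},
    {"slide": [0, 0, 0], "roll": 0, "fingers": -1},
    {"slide": [0, 0, 0], "roll": 0, "fingers": -1}
  ]
}}

```text
t: 17.92
tool_pos: [0.4788, 0.1224, 0.1703]
orientation: [0.125, 1.563, -0.124]
force: [1.4, -0.2, 7.7]
opening: 0.0006
```

```bash
python3 - <<'E'
from ov import *
p=np.load("fp.npy");s=robot.read_state();print(s["t"],s["tool_pos"],s["force"])
a=robot.read_camera("scene");b=robot.read_camera("side");cv2.imwrite("pics/f1.png",a[:,:,::-1])
A=cv2.resize(a[200:300,235:335,::-1],(400,400),interpolation=2);B=cv2.resize(b[120:250,230:360,::-1],(400,400),interpolation=2)
cv2.imwrite("pics/fin.png",np.hstack([A,B]))
E
```

```text
17.925 [0.4788 0.1224 0.1703] [ 1.4166 -0.1921  7.667 ]
```

View pics/fin.png

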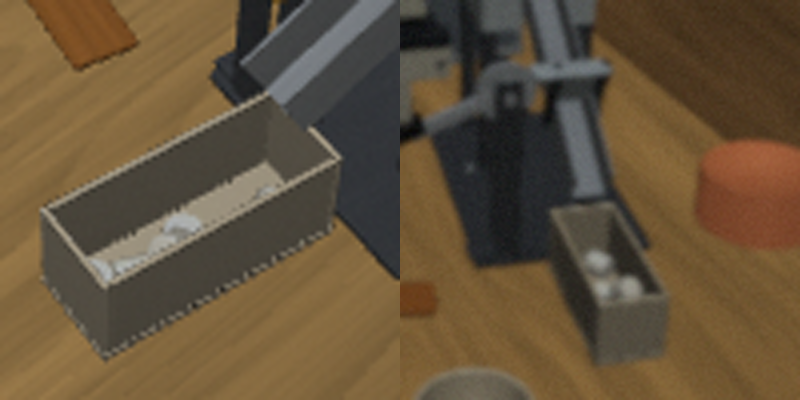

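View pics/f1.png

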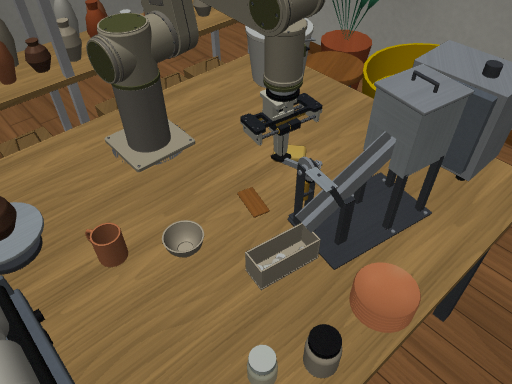

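Request:
{"fn": "play_rows", "kwargs": {
  "plan": [
    {"slide": [0, 0, -0.04], "roll": 0, "fingers": -1},
    {"slide": [0, 0, 0], "roll": 0, "fingers": -1},
    {"slide": [0, 0, 0], "roll": 0, "fingers": -1},
    {"slide": [0, 0, 0], "roll": 0, "fingers": -1}
  ]
}}

```text
t: 18.52
tool_pos: [0.479, 0.1223, 0.1692]
orientation: [0.125, 1.562, -0.124]
force: [2.0, -0.5, 8.9]
opening: 0.0003
```

```bash
python3 - <<'E'
from plant import robot
print(robot.close_job());s=robot.read_state();print(s["t"],s["tool_pos"],s["force"])
E
```

```text
the job is handed in; nothing more can be done
None
the job is handed in; nothing more can be done
```

The job is handed in at 18.5 s, with all five cylinders in the dish and the arm still holding the lever down.

- **Dish:** I gripped it across its width and set it lengthwise under the chute mouth. Its centre is at about feeder (0, -147) mm, with its rear edge about 7 mm clear of the base plate. I then let go and backed off. In the scene and side pictures it stands upright, within a few pixels of where I intended.
- **Lever:** I pressed the pad down with the closed fingers. The last reading was TCP z 0.169 m with about 8.9 N upward. That fits a lever angle of about 0.75 to 0.77 by my geometry, and the last lever overlay also put it between the third notch (0.75) and the end stop (0.79). I had no direct angle reading, and my feeder fit is only good to about 2 mm (0.02 rad).
- **Cylinders:** The last scene picture shows an empty chute and five cylinders in the dish. The side picture shows only some of them, because the dish wall hides the rest.
- **Other things:** The bowl, mug and rib look unmoved in that scene picture. The sponge was partly hidden behind the lever, but what shows of it is in the same place.
- **Disagreement:** From above, the wrist camera put the pad about 4 mm further out than my fit. The pad was still hit near its middle.

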